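# Fit the ink cartridge in the leaf-marking printer

### The arm

A 6-joint arm with a two-finger parallel gripper is mounted at the origin on the work surface. World frame = base frame: x ahead of the robot, y to its left, z up, the work surface at z = 0. Lengths are in m, angles in rad, forces in N, time in s.
With the tool pointing down it reaches from about 0.35 to 0.85 m from the base axis. Payload 8.1 kg.
Tool frame: the origin (TCP) lies at the centre of the arm's flange, where the gripper is bolted on; the fingertips stand 186 mm ahead of it and the grasp point (between the pads) lies 167 mm ahead of it; z points along the fingers, y is the direction in which the jaws open and shut (so a half turn about z gives the same grasp; the last joint's range is limited). The gripper opens to 93 mm and grips with 3 to 60 N. Pads are 15 mm wide; open, the fingers measure 128 mm over their backs; the gripper's body (75 mm by 188 mm) begins 65 mm behind the grasp point.
Start: joints at [1.133, 0.13, 1.488, -0, 1.523, -0.085], TCP at [0.207, 0.563, 0.405] pointing down, gripper open.
Joint ranges: [-2.96, 2.96], [-0.89, 2.26], [0.02, 2.5], [-1.34, 4.48], [0, 2.73], [-2.66, 2.66]. Speed limits (rad/s): [2.39, 2.39, 2.79, 3.14, 3.14, 3.14].

### API

Orientations are given as a rotation vector (axis times angle).
In Python, from plant import robot, viewer, order gives the robot as it stands.
- The arm moves only by the tool apply_moves, never from a script. Its argument "deltas" is a list of rows, each a list of 3 entries, a list of its own where there are three numbers: the finger opening in mm, from 0 to 93, then the shift along the tool's x, y, z in mm, then the turn about the tool's z in rad. In form: [[grip, [dx, dy, dz], yaw], ...]. A call has 1 to 5 rows; each row shifts and turns the commanded pose from where the row before left it, along the tool's axes as they then stand; what a row does not reach is not made up. A row lasts 1/8 s, in which the tool goes at most 62.5 mm and 10.7 degrees, less where a joint would pass 70% of its speed; a pose out of reach is approached as far as the arm can. A call is refused whole if a number of a shift passes 62.5 or a number of a turn 0.188, either way. A call with a gripper value outside its range is refused whole. The fingers move at their own pace and stop on an object; "grip_force" is the grip in N (left out, the last holds). Time passes only in rows, so rows that do not move let the fingers close. It gives the time, the measured TCP pose, the force and the opening at its end, in the units of the state.
- robot.read_state(): the state, without advancing time (a new reading comes with each control period).
- viewer.read_camera(name): name is "side" or "top"; returns the picture (420x560x3 uint8, blue, green, red); there is no depth.
- viewer.get_calibration(name): a dict with "fx", "fy", "cx", "cy" (pixels), "R" (3x3) and "t" (3): a world point X has camera coordinates R X + t. Camera axes: x right, y down, z forward; pixel columns grow to the right and rows downward; lengths in m; the calibration is good to about 2 mm. A picture is of the moment at which its call begins. get_calibration takes no time and is no camera call.
- order.close_job(): hands the job in, once; it reports no verdict.
The state is a dict: "t": time; "q": joint angles; "dq": joint speeds; "joint_torque": joint torques, N m; "tool_pos": TCP position; "orientation": TCP orientation; "force": force on the tool from outside, world axes, zero at the start; "wrist_torque": the same for the moment, N m; "opening": finger opening in m.
Only numpy, scipy, OpenCV 4.12 (cv2) and the standard library are available. Lean on these libraries where they do the work, as an engineer would, in place of code of your own. Each camera call takes 0.05 s, during which the arm holds its last target. There are 200 camera calls.

### The job

Take the ink cartridge out of its parking dock and let it gently into the cradle of the leaf-marking printer's head, nozzle end towards the clamp's catch; the head was left wherever the last job needed it on its slide, so feel for the cradle. Then swing the clamp arm over and press its bar down until the catch snaps and the cartridge is driven fully home, forcing neither, and leave the other things on the table where they are.

Things in the scene. Friction and masses are not known exactly. Their poses are not given: they have to be found in the camera images.
- cartridge_mid (a point): Centre of the box-shaped body of the black ink cartridge: 68 long (x), 29 wide (y), 55 high (z), so 27.5 below its flat top. Mass about 0.09 kg. It starts upright in the dock, its axes within 0.02 rad of the dock's, only the lowest 6 of the body inside the dock's walls. Grip it across the 29 width in the upper half of the body (lower down the fingers meet the cradle).
- snout_tip (a point): Middle of the underside of the cartridge's nozzle snout, a block 26 x 14, 14 high, below the body; it is 15 off the body's centre towards -x (the nozzle end) and 41.5 below cartridge_mid. Axes as cartridge_mid.
- dock: White parking dock, fixed, 92 (x) x 46 (y), walls 24 high; origin at the centre of its underside. In it, cartridge_mid stands 45.5 above the table.
- printer: Grey leaf-marking printer, fixed. Origin on the table below cradle_nominal, same axes. Base plate 210 x 180 x 12; controller box at +y, 50 high, out to 151; shelf at -y, 10 high, out to 165; column at +x, 84 wide, 102 high. Its black head (cradle, clamp and catch in one) is locked on the column's slide, up to 8 to either side in y and up to 4 up or down from nominal; where, is not measured.
- cradle_nominal (a point): Fixed to the printer: where cartridge_mid lies when fully home and the head stands at nominal; then their axes agree (snout to -x). 75.5 above the table. The real cradle lies up to 8 away in y and 4 in z (x is true). It is a pocket 70.5 (x) x 31.5 (y) inside, 1.25 clear on every side, its lips 5.5 below home (inner edges chamfered 1.5), walls 7 to 8 thick, 22 deep.
- seat (a joint): How far the two sprung rails on the cradle's floor are pressed down (m): 0 free, about 0.004 with the cartridge clamped, 0.005 on the hard floor. Rails: x -24 to 24, 8.5 to 13.5 to either side of the middle. A cartridge set down and let go stands on them, 5 above home; they yield from 10 N, rising to 18 N at home. Between them and at -x the snout hangs in an open well.
- clamp (a joint): Clamp arm's angle (rad): 0 on its closed stop, 1.57 upright, 1.9 to 2.25 at the start, leaning back from the cradle (limit 2.35). Stiff hinge, stays where left; 1 N at the bar moves it. From 0.13 the catch and from 0.08 the cartridge resist: about 12 N down at the bar, worst at 0.08; it snaps at 0.01. Let go it rests below 0.03; unsnapped it springs back to 0.06 or more.
- hinge_nominal (a point): Fixed to the printer: middle of the clamp's hinge axis (along y) when the head stands at nominal; the real one is off in y and z as the cradle is. 62 to +x of cradle_nominal, 34.5 higher. The steel arm is 20 wide; at its end, 128 from the axis and 3 above the arm's axis line when shut, a black cross bar, 12 thick, 50 long along y: push it from behind to swing the arm over, from above to press it down.
- catch_nominal (a point): Fixed to the printer: top of the spring catch in front of the cradle (head at nominal); 54 to -x of cradle_nominal, 24 higher. Its post and housing reach from 45 to 73 to -x of the cradle's middle, 13 to either side. A pin under the arm snaps in below it.
- paint_jar: Small glass jar with lid, 44 across, 58 high, behind the dock. Leave alone. Origin at the centre of its underside.
- rinse_pot: Small white cup, 44 across, 40 high, in front of the dock. Leave alone. Origin at its underside.
- medium_bottle: White bottle, 40 across, 85 high, near the printer's controller. Leave alone. Origin at its underside.
- solvent_bottle: Bottle, 60 across, 165 high, at the back. Leave alone. Origin at its underside.
- palette_dish: White dish, 80 across, 18 high, near the robot. Leave alone. Origin at its underside.
Not all that is in view belongs to the job. What is shaped like the part that bears cartridge_mid but red is not meant.

How it is judged:
On the way, in this order (a step that is already met when the one before it is completed fails the run):
1. The cartridge stands in the cradle, down on the sprung rails and let go, with the clamp still open (x of cartridge_mid in the frame of cradle_nominal between -0.004 and 0.004 m and y of cartridge_mid in the frame of cradle_nominal between -0.011 and 0.011 m and z of cartridge_mid in the frame of cradle_nominal between -0.002 and 0.012 m and angle between cartridge_mid's own z axis and vertical below 0.08 rad and value of joint clamp above 0.5 rad and contact force between the fingers and cartridge below 0.1 N), for 0.2 s.
2. The clamp has been pressed down and its catch has snapped (value of joint clamp below 0.035 rad), for 0.2 s.
At the end, for the whole second after the job is handed in: The clamp is caught shut (angle under 0.035 rad) on the cartridge, which stands upright (within 0.06 rad) in the cradle, wherever the head is on its slide, and has pressed the sprung rails down by more than 3 mm; nothing moves (value of joint clamp below 0.035 rad and value of joint seat above 0.003 m and x of cartridge_mid in the frame of cradle_nominal between -0.004 and 0.004 m and y of cartridge_mid in the frame of cradle_nominal between -0.011 and 0.011 m and z of cartridge_mid in the frame of cradle_nominal between -0.006 and 0.007 m and angle between cartridge_mid's own z axis and vertical below 0.06 rad and linear speed of cartridge below 0.02 m/s and velocity of joint clamp below 0.1 rad/s); the robot touches nothing.
It fails at once if The cartridge was forced against the printer (over 40 N) while being set in (value of joint clamp above 0.5 rad and contact force between cartridge and printer above 40 N).
It fails at once if The clamp was forced: pushed by the robot with over 30 N (contact force between any of the fingers, the arm and clamp above 30 N).
It fails at once if A bystander was moved more than 3 cm (distance of any of paint_jar, rinse_pot, medium_bottle, solvent_bottle, palette_dish from where it was at the start of the episode above 0.03 m).
It also fails if it takes over 72 s, if anything falls off the work surface, if the arm or the gripper's body presses on something with over 40 N, if the wrist force passes 120 N, or if a joint passes its speed limit or range.

## Working session

There is one attempt and no reset: what is moved stays moved. The work goes in short steps, Python scripts to look and compute and a tool call to move; the robot and the scene stay as the last step left them, time stands still between calls to the robot, and variables do not carry over. Pictures are saved under pics/ and viewed, about 8 in all and at most 12, crops included, and the job is handed in when it is done.

Besides the shell and the picture viewer there is one more tool, called after "Request:" as name(argument=value, ...), one argument or row to a line, values as JSON. apply_moves: Moves the arm, as the interface text tells. Its arguments: {"type":"object","properties":{"deltas":{"type":"array"},"grip_force":{"type":"number"}},"required":["deltas"]}

```bash
mkdir -p pics; ls; python3 - <<'E'
from plant import robot, viewer
import cv2
for n in("side","top"):
    im=viewer.read_camera(n); cv2.imwrite(f"pics/{n}0.png",im)
    c=viewer.get_calibration(n); print(n,{k:(v.tolist() if hasattr(v,'tolist') else v) for k,v in c.items()})
print(robot.read_state())
E
```

```text
pics
side {'fx': 408.0713952429479, 'fy': 408.0713952429479, 'cx': 289.38964003155047, 'cy': 211.08547295973983, 'R': [[0.9536465179172036, -0.300044415935792, 0.023057912527856696], [-0.17313709020859785, -0.6097301912734907, -0.7734679320073278], [0.24613383932018104, 0.7336228201980509, -0.6334158908854163]], 't': [-0.5092612881725309, 0.1795865587942171, 0.7660611157990445]}
top {'fx': 395.1424445021848, 'fy': 395.1424445021848, 'cx': 277.7627417134787, 'cy': 206.2758484729852, 'R': [[0.003233972307408479, -0.9993842318842603, -0.03493849573496675], [-0.9955960432221506, 5.5686325301860354e-05, -0.09374708325825813], [0.09369130238988314, 0.0350878035810244, -0.9949828068345438]], 't': [-0.00015508129129986696, 0.538847291447956, 0.8051922640827405]}
{'t': 0.1, 'q': array([ 1.13260042e+00,  1.31070357e-01,  1.48914834e+00,  7.42513430e-06,
        1.52298975e+00, -8.53891742e-02]), 'dq': array([ 0.0006505 , -0.00208135, -0.00285039, -0.00084531, -0.00109072,
       -0.00031584]), 'joint_torque': array([ 1.10299155e-03, -5.61333597e+01, -4.93101954e+01,  7.70618138e-02,
        2.90040829e-02,  1.47938152e-05]), 'tool_pos': array([0.20720665, 0.56287351, 0.40381333]), 'orientation': array([-5.51243517e-01, -3.09241922e+00,  2.44824701e-03]), 'force': array([ 0.95946249, -0.32106674, -0.00175052]), 'wrist_torque': array([ 0.01151646, -0.01927057, -0.01472838]), 'opening': 0.0931702241895936}
```

View pics/side0.png

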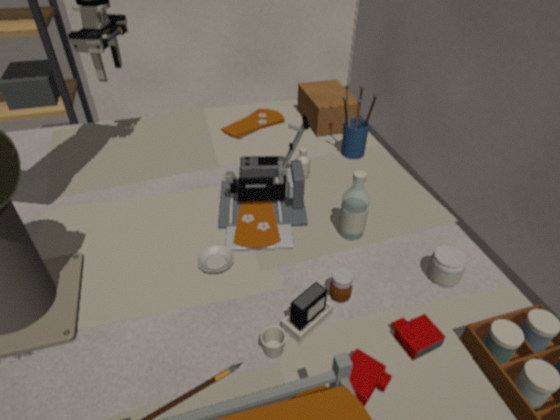

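View pics/top0.png

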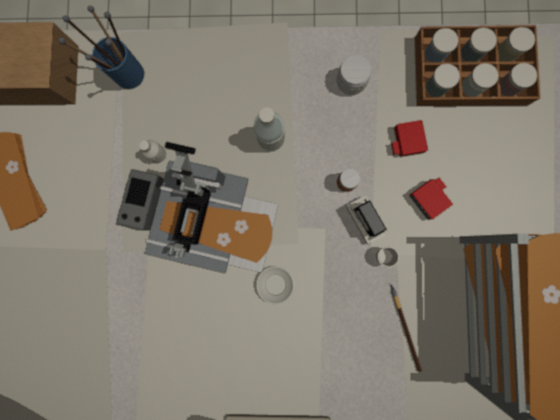

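The black cartridge stands in the white dock at top (368,216) and side (309,302). The red lookalikes are at top (410,138) and (432,198). The description says black and docked, so I'll confirm with enlarged crops.

```bash
python3 - <<'E'
import cv2, numpy as np
t=cv2.imread('pics/top0.png'); s=cv2.imread('pics/side0.png')
def crop(im,x,y,w,h,k): 
    c=cv2.resize(im[y:y+h,x:x+w],None,fx=k,fy=k,interpolation=cv2.INTER_CUBIC)
    c=cv2.convertScaleAbs(c,alpha=1.4,beta=15)
    for i in range(0,w,10):
        cv2.line(c,(i*k,0),(i*k,4 if i%20 else 10),(0,255,0),1)
        if i%20==0: cv2.putText(c,str(x+i),(i*k,20),0,.35,(0,255,0),1)
    for i in range(0,h,10):
        cv2.line(c,(0,i*k),(4 if i%20 else 10,i*k),(0,255,0),1)
        if i%20==0: cv2.putText(c,str(y+i),(10,i*k+4),0,.35,(0,255,0),1)
    return c
a=crop(t,335,185,65,60,6); b=crop(s,275,265,65,75,6)
H=max(a.shape[0],b.shape[0]); pad=lambda c:cv2.copyMakeBorder(c,0,H-c.shape[0],0,0,0)
cv2.imwrite('pics/dock.png',np.hstack([pad(a),pad(b)]))
a=crop(t,140,130,140,145,4)
cv2.imwrite('pics/prt.png',a)
cv2.imwrite('pics/prs.png',crop(s,210,110,110,145,4))
E
```

```text
(no output)
```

View pics/dock.png

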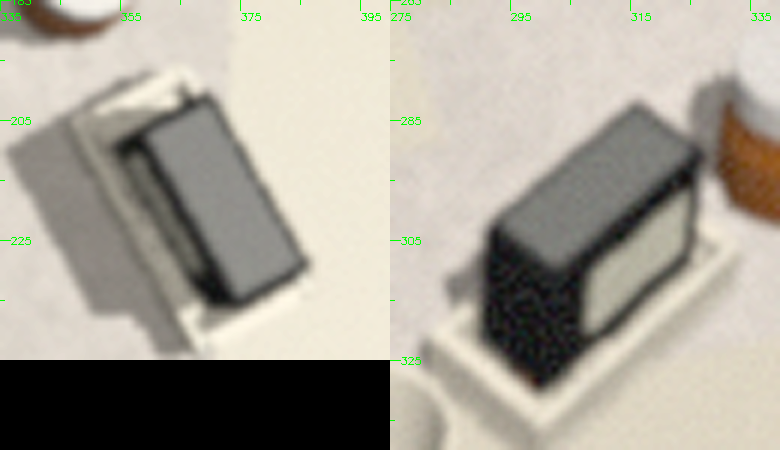

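View pics/prt.png

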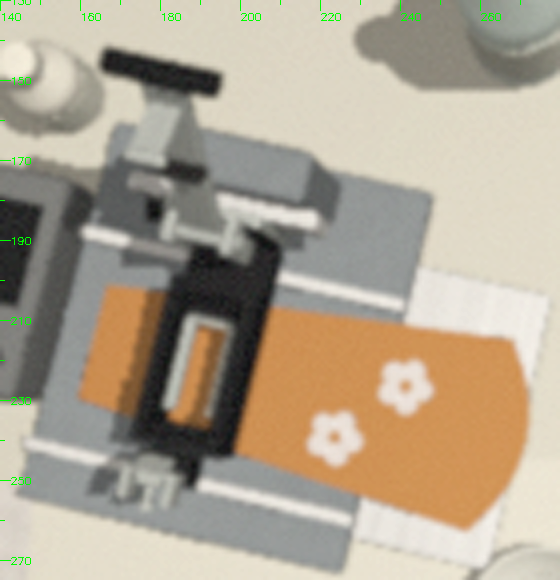

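View pics/prs.png

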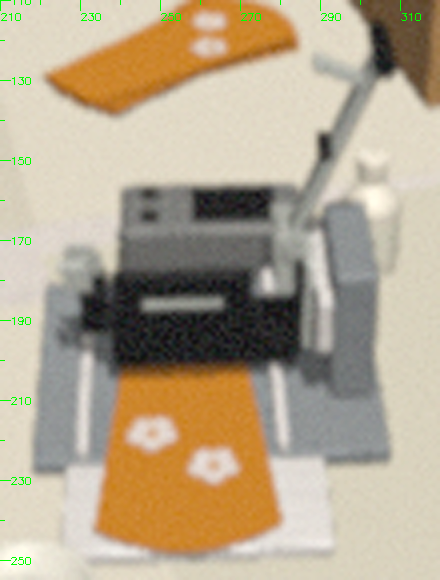

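The crops confirm it: the black cartridge in the white dock has top-face corners at top-view (359,207), (370,201), (386,229) and (375,235). In the side view they are (316,282), (327,290), (303,310) and (292,303). The printer's hinge is at top (185,185) and its catch at (178,248), so printer +x points up in the image. I'll triangulate these and enhance the cradle.

```bash
cat > geo.py <<'E'
import numpy as np, cv2
from plant import robot, viewer
C={n:viewer.get_calibration(n) for n in("side","top")}
def P(n):
    c=C[n]; K=np.array([[c['fx'],0,c['cx']],[0,c['fy'],c['cy']],[0,0,1]])
    return K@np.c_[np.array(c['R']),np.array(c['t'])]
def tri(top,side):
    X=cv2.triangulatePoints(P('top'),P('side'),np.array(top,float).T,np.array(side,float).T)
    return (X[:3]/X[3]).T
def ray(n,uv,z):
    M=P(n); out=[]
    for u,v in np.atleast_2d(uv):
        H=M[:,[0,1,3]].copy(); H[:,2]+=M[:,2]*z
        w=np.linalg.solve(H,[u,v,1]); out.append(w[:2]/w[2])
    return np.array(out)
def proj(n,X):
    h=np.c_[np.atleast_2d(X),np.ones(len(np.atleast_2d(X)))]@P(n).T
    return h[:,:2]/h[:,2:]
E
python3 - <<'E'
from geo import *
np.set_printoptions(precision=4,suppress=True)
T=np.array([(359.2,207.5),(370,201.2),(386.3,229.2),(375,235.5)])-.4
S=np.array([(316.3,282.2),(327.2,290),(302.8,309.7),(291.7,303)])-.4
X=tri(T,S); print(X,X.mean(0))
for n,u in(('top',T),('side',S)):
    r=ray(n,u,.073); e=r[1]-r[2]+r[0]-r[3]; print(n,r.mean(0),np.degrees(np.arctan2(e[1],e[0])),np.linalg.norm(r[1]-r[2]),np.linalg.norm(r[0]-r[3]),np.linalg.norm(r[0]-r[1]))
B=np.array([(143.7,253.2),(225,273),(248,178.2),(168.7,161)])-.4
r=ray('top',B,.012); print(r, r.mean(0)); d=r[2]-r[1]; print(np.linalg.norm(d),np.degrees(np.arctan2(d[1],d[0]))); d=r[0]-r[1]; print(np.linalg.norm(d),np.degrees(np.arctan2(-d[0],d[1])))
t=cv2.imread('pics/top0.png'); s=cv2.imread('pics/side0.png')
def crop(im,x,y,w,h,k): 
    c=cv2.resize(im[y:y+h,x:x+w],None,fx=k,fy=k,interpolation=cv2.INTER_CUBIC)
    c=(255*(c/255.)**.45).astype(np.uint8)
    for i in range(0,w,10):
        cv2.line(c,(i*k,0),(i*k,8),(0,255,0),1); cv2.putText(c,str(x+i),(i*k,20),0,.35,(0,255,0),1)
    for i in range(0,h,10):
        cv2.line(c,(0,i*k),(8,i*k),(0,255,0),1);cv2.putText(c,str(y+i),(10,i*k+4),0,.35,(0,255,0),1)
    return c
a=crop(t,162,170,55,90,6); b=crop(s,218,165,75,50,6)
H=max(a.shape[0],b.shape[0]); pad=lambda c:cv2.copyMakeBorder(c,0,H-c.shape[0],0,0,0)
cv2.imwrite('pics/cradle.png',np.hstack([pad(a),pad(b)]))
E
```

```text
[[ 0.5321 -0.1599  0.0752]
 [ 0.5447 -0.1814  0.0742]
 [ 0.4893 -0.2112  0.0767]
 [ 0.4769 -0.1899  0.0729]] [ 0.5108 -0.1856  0.0747]
top [ 0.5115 -0.1861] 28.773341781625298 0.06288864712121271 0.062386265359292724 0.02467156254203853
side [ 0.5107 -0.1842] 28.093438417912054 0.06187926801470261 0.0648709365509755 0.025469007461129657
[[0.4402 0.2884]
 [0.3994 0.1131]
 [0.6018 0.0664]
 [0.6402 0.2403]] [0.5204 0.1771]
0.20768189197390138 -12.97600969170481
0.1800540349637052 -13.109065759743215
```

View pics/cradle.png

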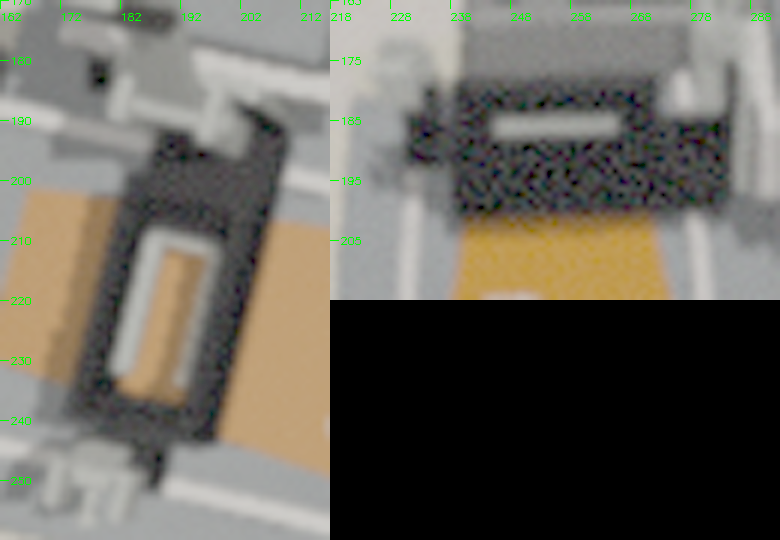

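```bash
python3 - <<'E'
from geo import *
np.set_printoptions(precision=4,suppress=True)
a=np.radians(-13.05); R=np.array([[np.cos(a),-np.sin(a)],[np.sin(a),np.cos(a)]])
T=np.array([(187.1,208.3),(181.7,231.9),(180.3,148)])-.4
S=np.array([(266.3,185.3),(245,186.2),(305,122)])-.4
X=tri(T,S); print(X)
print('rpj',proj('top',X)-T,proj('side',X)-S)
m=X[:2].mean(0); print('rail mid',m,'cradle xy',m[:2]-R@[0,.011], 'yaw', np.degrees(np.arctan2(*(X[0]-X[1])[[1,0]])))
c=m[:2]-R@[0,.011]
print('bar in cradle frame',R.T@(X[2,:2]-c),X[2,2])
print('plate centre in cradle frame',R.T@(np.array([.5204,.1771])-c))
# single-view estimates
for z in(.049,.053,.057):
  for n,u in(('top',T),('side',S)):
    r=ray(n,u[:2],z).mean(0)-R@[0,.011]; print(z,n,r)
# outer bottom edge mid (-x end), lip z .07
r=ray('top',[(186.2-.4,241.2-.4)],.070); print('low edge',R.T@(r[0]-c))
E
```

```text
[[0.5323 0.1877 0.0484]
 [0.4825 0.1979 0.0483]
 [0.6139 0.1542 0.2252]]
rpj [[-0.1174  0.4898]
 [-0.2492  1.1438]
 [-0.367   1.3137]] [[ 0.395  -0.019 ]
 [ 0.9197 -0.0193]
 [ 0.9537 -0.1167]]
rail mid [0.5074 0.1928 0.0484] cradle xy [0.5049 0.1821] yaw -11.576831610139097
bar in cradle frame [ 0.1125 -0.0026] 0.22520928882167643
plate centre in cradle frame [ 0.0162 -0.0014]
0.049 top [0.5065 0.1816]
0.049 side [0.5031 0.1816]
0.053 top [0.5063 0.1805]
0.053 side [0.5019 0.1761]
0.057 top [0.5061 0.1794]
0.057 side [0.5007 0.1707]
low edge [-0.0381 -0.0091]
```

The side and top views agree on the cartridge centre, about (0.511, -0.185) with yaw 28.5°. The cradle is near (0.505, 0.181) with yaw -13°. Now I'll plan the move to above the dock.

```bash
cat > plan.py <<'E'
import sys
from geo import *
from scipy.spatial.transform import Rotation as Ro
np.set_printoptions(precision=4,suppress=True)
def plan(x,y,z,yawY,n,sh=None):
    """rows from the present pose to TCP x,y,z with tool-y at world angle yawY(deg)"""
    s=robot.read_state(); p=s['tool_pos'].copy(); R=Ro.from_rotvec(s['orientation'])
    ty=R.as_matrix()[:,1]; cur=np.degrees(np.arctan2(ty[1],ty[0]))
    d=np.radians((yawY-cur+180)%360-180) ; tgt=np.array([x,y,z])
    rows=[]
    for i in range(n):
        st=R.as_matrix().T@((tgt-p)/(n-i)); r=np.round(st*1000,1 if n<8 else 0)
        yw=round(-d/n,3); rows.append([r.tolist(),yw])
        p=p+R.as_matrix()@r/1000; R=R*Ro.from_rotvec([0,0,yw])
    print('cur',s['tool_pos'],'ty',cur,'turn',d); [print(r) for r in rows]; print('end',p)
E
python3 - <<'E'
from plan import *
plan(.511,-.185,.404,-61.5,16)
E
```

```text
cur [0.2072 0.5629 0.4038] ty 69.78564936159448 turn -2.2913668419786153
[[-34.0, -37.0, 0.0], np.float64(0.143)]
[[-39.0, -32.0, 0.0], np.float64(0.143)]
[[-43.0, -26.0, 0.0], np.float64(0.143)]
[[-46.0, -20.0, 0.0], np.float64(0.143)]
[[-49.0, -13.0, 0.0], np.float64(0.143)]
[[-50.0, -6.0, 0.0], np.float64(0.143)]
[[-50.0, 1.0, 0.0], np.float64(0.143)]
[[-50.0, 9.0, 0.0], np.float64(0.143)]
[[-48.0, 15.0, 0.0], np.float64(0.143)]
[[-45.0, 22.0, 0.0], np.float64(0.143)]
[[-42.0, 29.0, 0.0], np.float64(0.143)]
[[-37.0, 34.0, 0.0], np.float64(0.143)]
[[-32.0, 39.0, 0.0], np.float64(0.143)]
[[-26.0, 43.0, 0.0], np.float64(0.143)]
[[-20.0, 47.0, 0.0], np.float64(0.143)]
[[-13.0, 49.0, 1.0], np.float64(0.143)]
end [ 0.511  -0.1849  0.4037]
```

Request:
apply_moves(
  deltas=[
    [60,[-34,-37,0],0.143],
    [60,[-39,-32,0],0.143],
    [60,[-43,-26,0],0.143],
    [60,[-46,-20,0],0.143],
    [60,[-49,-13,0],0.143],
  ],
  grip_force=15,
)

```text
t: 0.72
tool_pos: [0.3024, 0.3283, 0.4044]
orientation: [1.605, 2.701, -0.001]
force: [1.1, 0.0, -0.1]
opening: 0.0602
```

Request:
apply_moves(
  deltas=[
    [60,[-50,-6,0],0.143],
    [60,[-50,1,0],0.143],
    [60,[-50,9,0],0.143],
    [60,[-48,15,0],0.143],
    [60,[-45,22,0],0.143],
  ],
)

```text
t: 1.35
tool_pos: [0.3966, 0.095, 0.4045]
orientation: [-2.449, -1.968, -0.0]
force: [1.1, 1.2, -0.0]
opening: 0.0596
```

Request:
apply_moves(
  deltas=[
    [50,[-42,29,0],0.143],
    [50,[-37,34,0],0.143],
    [50,[-32,39,0],0.143],
    [50,[-26,43,0],0.143],
    [50,[-20,47,0],0.143],
  ],
)

```text
t: 1.98
tool_pos: [0.4923, -0.1393, 0.4044]
orientation: [-2.982, -0.986, 0.0]
force: [0.4, 0.1, -0.6]
opening: 0.0499
```

Request:
apply_moves(
  deltas=[
    [50,[-13,49,1],0.143],
    [50,[0,0,20],0],
    [50,[0,0,20],0],
    [50,[0,0,0],0],
  ],
)

```text
t: 2.48
tool_pos: [0.51, -0.1833, 0.3607]
orientation: [-3.039, -0.78, 0.006]
force: [-0.8, 0.4, -0.3]
opening: 0.0501
```

```bash
python3 - <<'E'
from plan import *
plan(.511,-.185,.228,-61.5,5)
E
```

```text
cur [ 0.51   -0.1833  0.3607] ty -61.203455824398176 turn -0.005175672241863812
[[0.1, 0.5, 26.5], np.float64(0.001)]
[[0.1, 0.5, 26.5], np.float64(0.001)]
[[0.1, 0.5, 26.6], np.float64(0.001)]
[[0.1, 0.5, 26.5], np.float64(0.001)]
[[0.0, 0.6, 26.6], np.float64(0.001)]
end [ 0.511 -0.185  0.228]
```

Request:
apply_moves(
  deltas=[
    [50,[0,0.5,26.5],0.001],
    [50,[0,0.5,26.5],0.001],
    [50,[0.1,0.5,26.5],0.001],
    [50,[0,0.3,26.5],0.001],
    [50,[0,0,26.5],0],
  ],
)

```text
t: 3.1
tool_pos: [0.5122, -0.1852, 0.2313]
orientation: [3.044, 0.775, 0.002]
force: [0.5, 0.2, -0.3]
opening: 0.0497
```

Request:
apply_moves(
  deltas=[
    [50,[0,0,0],0],
    [24,[0,0,0],0],
    [20,[0,0,0],0],
    [20,[0,0,0],0],
    [20,[0,0,0],0],
  ],
  grip_force=15,
)

```text
t: 3.72
tool_pos: [0.5126, -0.1864, 0.2327]
orientation: [3.044, 0.772, 0.003]
force: [0.2, 1.6, 5.7]
opening: 0.0289
```

The grasp is a few mm too high, at 20 above mid. I'll reopen, go 6 lower and regrip.

Request:
apply_moves(
  deltas=[
    [45,[0,0,0],0],
    [45,[0,0,0],0],
    [45,[0,0,3],0],
    [45,[0,0,3],0],
    [45,[0,0,0],0],
  ],
)

```text
t: 4.35
tool_pos: [0.5118, -0.1861, 0.2246]
orientation: [-3.045, -0.772, 0.001]
force: [-0.5, -0.3, -0.6]
opening: 0.0449
```

Request:
apply_moves(
  deltas=[
    [45,[0,0,0],0],
    [20,[0,0,0],0],
    [20,[0,0,0],0],
    [20,[0,0,0],0],
    [20,[0,0,0],0],
  ],
  grip_force=15,
)

```text
t: 4.97
tool_pos: [0.5121, -0.1862, 0.2253]
orientation: [3.045, 0.772, 0.0]
force: [0.3, 0.3, 0.3]
opening: 0.0288
```

Request:
apply_moves(
  deltas=[
    [20,[0,0,-5],0],
    [20,[0,0,-15],0],
    [20,[0,0,-30],0],
    [20,[0,0,-40],0],
    [20,[0,0,-40],0],
  ],
)

```text
t: 5.6
tool_pos: [0.5119, -0.1861, 0.3576]
orientation: [3.045, 0.772, 0.001]
force: [0.7, -0.2, -1.0]
opening: 0.0292
```

Request:
apply_moves(
  deltas=[
    [20,[0,0,-20],0],
    [20,[0,0,0],0],
    [20,[0,0,0],0],
  ],
)

```text
t: 5.98
tool_pos: [0.5116, -0.186, 0.3734]
orientation: [-3.044, -0.772, 0.003]
force: [-1.2, -0.4, -1.9]
opening: 0.029
```

```bash
cat >> geo.py <<'E'
def crop(im,x,y,w,h,k,g=.6): 
    c=cv2.resize(im[y:y+h,x:x+w],None,fx=k,fy=k,interpolation=cv2.INTER_CUBIC)
    c=(255*(c/255.)**g).astype(np.uint8)
    for i in range(0,w,10):
        cv2.line(c,(i*k,0),(i*k,8),(0,255,0),1); cv2.putText(c,str(x+i),(i*k,20),0,.35,(0,255,0),1)
    for i in range(0,h,10):
        cv2.line(c,(0,i*k),(8,i*k),(0,255,0),1);cv2.putText(c,str(y+i),(10,i*k+4),0,.35,(0,255,0),1)
    return c
E
python3 - <<'E'
from plan import *
s=robot.read_state(); print(s['tool_pos'],s['orientation'],s['force'],s['wrist_torque'],s['opening'])
p=s['tool_pos']-[0,0,.18]
i=viewer.read_camera('side'); cv2.imwrite('pics/side1.png',i); u=proj('side',p)[0].astype(int); print(u)
cv2.imwrite('pics/lift.png',crop(i,u[0]-45,u[1]-35,90,75,8,.45))
cv2.imwrite('pics/top1.png',viewer.read_camera('top'))
E
```

```text
[ 0.5116 -0.186   0.3734] [-3.0436 -0.7719  0.003 ] [-1.2082 -0.3868 -1.9231] [-0.065   0.1738  0.0249] 0.02900480401311913
[314 246]
```

View pics/lift.png

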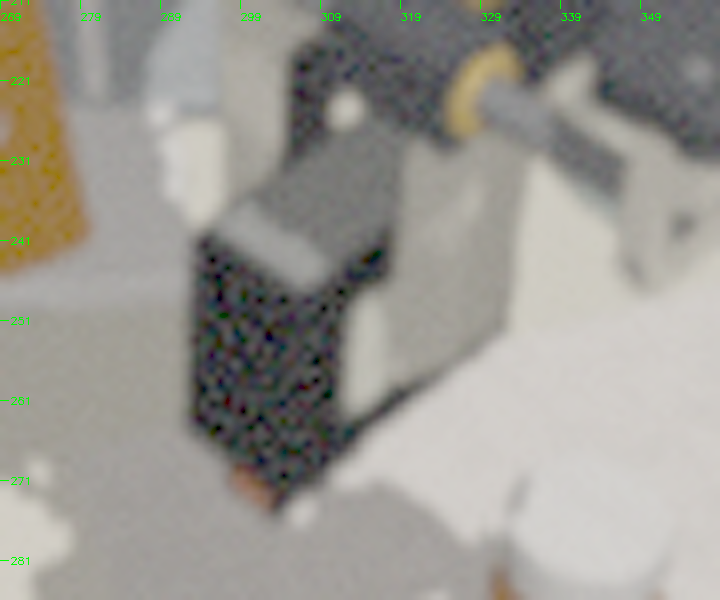

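The snout shows under the near (low-x) end: black protrudes below the body there with a copper patch at (300,271), and the far bottom edge is clean. So the nozzle end points towards the robot, and the cartridge yaw is 28.5°. I'll check this against a projected model and get the offset in the hand.

```bash
python3 - <<'E'
from plan import *
s=robot.read_state(); p=s['tool_pos']; Rt=Ro.from_rotvec(s['orientation']).as_matrix()
ty=Rt[:,1]; print('ty',np.degrees(np.arctan2(ty[1],ty[0])), 'tz',Rt[:,2])
ex=np.array([-ty[1],ty[0],0]); ey=-np.array([ty[0],ty[1],0]) # cart x = ty+90
g=p+.167*Rt[:,2]
def pts(off,dz):
    c=g+ex*off-[0,0,dz]
    f=lambda a,b,z:c+ex*a+ey*b+np.array([0,0,z])
    return {'nlt':f(-.034,.0145,.0275),'nlb':f(-.034,.0145,-.0275),'nrt':f(-.034,-.0145,.0275),'nrb':f(-.034,-.0145,-.0275),'snearR':f(-.028,-.007,-.0415),'snearL':f(-.028,.007,-.0415),'farsnout':f(.028,-.007,-.0415),'frb':f(.034,-.0145,-.0275)}
for off,dz in((0,.0128),(0.003,.0128)):
    print(off,dz,{k:proj('side',v)[0].round(1).tolist() for k,v in pts(off,dz).items()})
E
```

```text
ty -61.537404812390996 tz [-0.0032  0.0015 -1.    ]
0 0.0128 {'nlt': [292.6, 239.5], 'nlb': [291.7, 265.1], 'nrt': [307.2, 249.4], 'nrb': [305.3, 275.1], 'snearR': [304.0, 276.5], 'snearL': [297.4, 271.8], 'farsnout': [326.9, 258.3], 'frb': [333.5, 252.8]}
0.003 0.0128 {'nlt': [294.0, 238.6], 'nlb': [293.0, 264.2], 'nrt': [308.5, 248.4], 'nrb': [306.7, 274.0], 'snearR': [305.2, 275.5], 'snearL': [298.7, 270.8], 'farsnout': [328.1, 257.4], 'frb': [334.7, 251.9]}
```

The model shows that at this viewing angle the snout would barely show at either end, so that reading was not conclusive. I'll raise the cartridge for a flatter view.

Request:
apply_moves(
  deltas=[
    [20,[0,0,-40],0],
    [20,[0,0,-40],0],
    [20,[0,0,-40],0],
    [20,[0,0,-40],0],
    [20,[0,0,-20],0],
  ],
)

```text
t: 6.7
tool_pos: [0.5122, -0.1863, 0.5565]
orientation: [3.045, 0.772, 0.001]
force: [0.3, 0.5, -0.7]
opening: 0.029
```

```bash
python3 - <<'E'
from plan import *
s=robot.read_state(); print(s['tool_pos'])
p=s['tool_pos']-[0,0,.185]
i=viewer.read_camera('side'); cv2.imwrite('pics/side2.png',i); u=proj('side',p)[0].astype(int); print(u)
cv2.imwrite('pics/lift2.png',crop(i,u[0]-45,max(0,u[1]-35),90,75,8,.35))
E
```

```text
[ 0.5122 -0.1863  0.5565]
[323 146]
```

View pics/lift2.png

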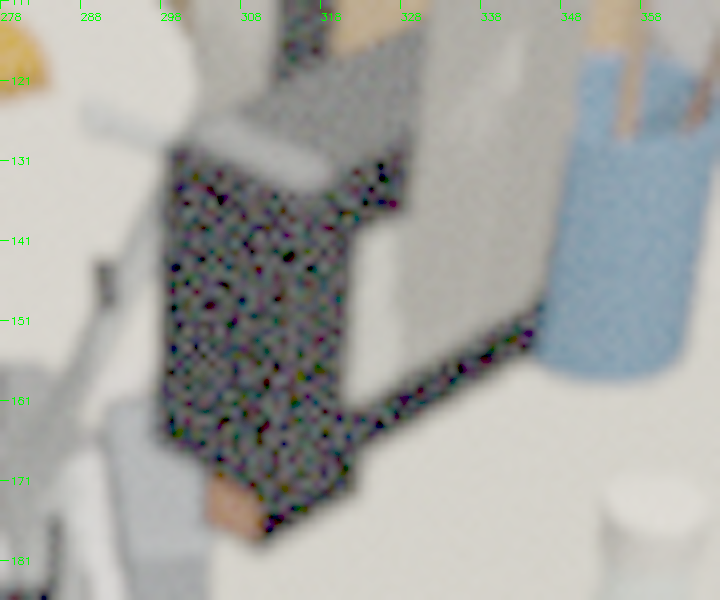

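Now it is clear: the snout hangs under the near end, visible at (303–320, 170–178). So cartridge yaw = 28.5°, and I turn it by -41.5° to the printer's axes. I'll travel to hover over the cradle.

```bash
python3 - <<'E'
from plan import *
plan(.5055,.1815,.400,-103.05,10)
E
```

```text
cur [ 0.5121 -0.1863  0.5586] ty -61.537568689578634 turn -0.724528606874837
[[17.0, -33.0, 16.0], np.float64(0.072)]
[[15.0, -34.0, 16.0], np.float64(0.072)]
[[12.0, -35.0, 16.0], np.float64(0.072)]
[[9.0, -35.0, 16.0], np.float64(0.072)]
[[7.0, -36.0, 16.0], np.float64(0.072)]
[[4.0, -37.0, 16.0], np.float64(0.072)]
[[2.0, -37.0, 16.0], np.float64(0.072)]
[[-1.0, -37.0, 15.0], np.float64(0.072)]
[[-4.0, -36.0, 16.0], np.float64(0.072)]
[[-6.0, -36.0, 15.0], np.float64(0.072)]
end [0.5052 0.1815 0.4   ]
```

Request:
apply_moves(
  deltas=[
    [20,[17,-33,16],0.072],
    [20,[15,-34,16],0.072],
    [20,[12,-35,16],0.072],
    [20,[9,-35,16],0.072],
    [20,[7,-36,16],0.072],
  ],
)

```text
t: 7.38
tool_pos: [0.5081, -0.001, 0.4725]
orientation: [-3.134, -0.211, 0.004]
force: [0.6, 0.3, -1.3]
opening: 0.029
```

Request:
apply_moves(
  deltas=[
    [20,[4,-37,16],0.072],
    [20,[2,-37,16],0.072],
    [20,[-1,-37,15],0.072],
    [20,[-4,-36,16],0.072],
    [20,[-6,-36,15],0.072],
  ],
)

```text
t: 8.0
tool_pos: [0.5039, 0.1829, 0.3944]
orientation: [3.12, -0.353, -0.004]
force: [0.7, -0.1, -1.3]
opening: 0.0292
```

Request:
apply_moves(
  deltas=[
    [20,[0,0,20],0],
    [20,[0,0,20],0],
    [20,[0,0,10],0],
    [20,[0,0,0],0],
    [20,[0,0,0],0],
  ],
)

```text
t: 8.62
tool_pos: [0.505, 0.1813, 0.3481]
orientation: [-3.122, 0.351, -0.002]
force: [0.4, 0.1, -0.8]
opening: 0.0288
```

```bash
python3 - <<'E'
from plan import *
s=robot.read_state(); print(s['tool_pos'],s['force'],s['wrist_torque'])
Rt=Ro.from_rotvec(s['orientation']).as_matrix(); print(Rt.round(4)); ty=Rt[:,1];print(np.degrees(np.arctan2(ty[1],ty[0])))
t=viewer.read_camera('top');i=viewer.read_camera('side'); cv2.imwrite('pics/side3.png',i);cv2.imwrite('pics/top3.png',t)
a=crop(t,145,170,65,90,6,.45); b=crop(i,225,100,65,90,6,.45)
cv2.imwrite('pics/hover.png',np.hstack([a,b]))
E
```

```text
[0.505  0.1813 0.3481] [ 0.3799  0.1055 -0.8218] [ 0.0115  0.1708 -0.0063]
[[ 0.975  -0.2221  0.0013]
 [-0.2221 -0.975   0.0003]
 [ 0.0012 -0.0005 -1.    ]]
-102.83285844397872
```

View pics/hover.png

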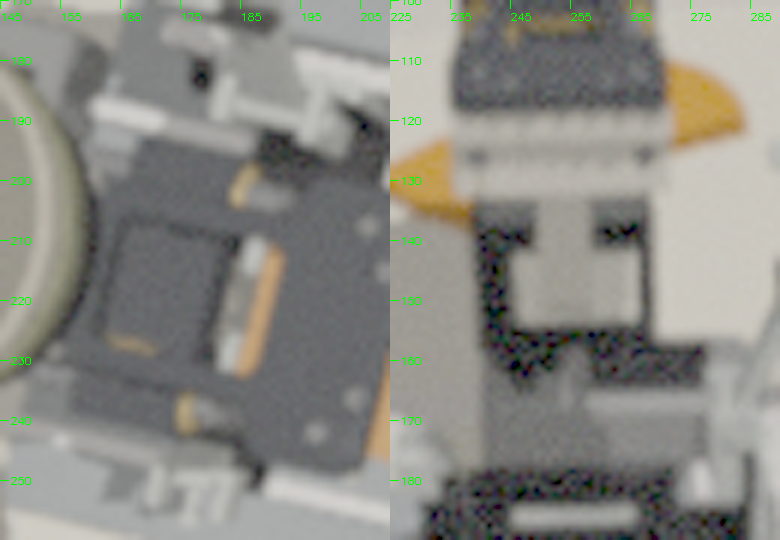

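The side view shows the held body over the cradle: body columns 239–268 and rail strip columns 245–266 at row 185. The same camera sees both, so I'll compare them relatively.

```bash
python3 - <<'E'
from plan import *
s=robot.read_state(); p=s['tool_pos']; Rt=Ro.from_rotvec(s['orientation']).as_matrix()
ty=Rt[:,1]; ex=np.array([-ty[1],ty[0],0]); ey=-np.array([ty[0],ty[1],0]); g=p+.167*Rt[:,2]
for off in(0,.003):
    c=g+ex*off-[0,0,.0128]; f=lambda a,b,z:proj('side',c+ex*a+ey*b+np.array([0,0,z]))[0].round(1)
    print(off,'L t/b',f(-.034,-.0145,.0275),f(-.034,-.0145,-.0275),'R',f(.034,-.0145,.0275),f(.034,-.0145,-.0275))
a=np.radians(-13.05); R=np.array([[np.cos(a),-np.sin(a)],[np.sin(a),np.cos(a)]])
for cx,cy,z in((.505,.1815,.053),(.502,.1815,.053),(.505,.1785,.053),(.505,.1815,.050)):
    q=[proj('side',np.r_[np.array([cx,cy])+R@[sx,.011],z])[0].round(1) for sx in(-.024,.024)]
    qt=[proj('top',np.r_[np.array([cx,cy])+R@[sx,.011],z])[0].round(1) for sx in(-.024,.024)]
    print(cx,cy,z,'side',q,'top',qt)
# projected edges via image code: horizontal profile across body and rail
i=cv2.imread('pics/side3.png').astype(float).mean(2)
print('rail',i[184:187,238:274].mean(0).round(0)); print('body',i[140:143,232:276].mean(0).round(0)); print('body',i[152:155,232:276].mean(0).round(0))
E
```

```text
0 L t/b [238.7 137.4] [240. 159.] R [270.  136.8] [270.2 158.3]
0.003 L t/b [240.  137.3] [241.4 159. ] R [271.4 136.7] [271.5 158.3]
0.505 0.1815 0.053 side [array([246.1, 184.2]), array([265.8, 183.7])] top [array([180.6, 231.8]), array([186.4, 208.9])]
0.502 0.1815 0.053 side [array([244.9, 184.4]), array([264.6, 183.9])] top [array([180.5, 233.2]), array([186.4, 210.4])]
0.505 0.1785 0.053 side [array([246.4, 184.9]), array([266.1, 184.3])] top [array([182. , 231.8]), array([187.9, 208.9])]
0.505 0.1815 0.05 side [array([246.2, 185.2]), array([265.8, 184.7])] top [array([181. , 231.8]), array([186.8, 209. ])]
rail [20. 13. 10. 10.  7.  9. 20. 50. 74. 82. 80. 82. 83. 79. 79. 75. 77. 78.
 77. 77. 76. 76. 77. 81. 79. 84. 81. 64. 35. 17. 19.  7. 14. 18. 23. 26.]
body [ 83.  85.  84.  86.  83.  74.  55.  26.  10.   9.   8.  13.  13.  23.
  37.  38.  45.  65.  82.  87.  89.  83.  86.  85.  85.  80.  67.  51.
  49.  45.  48.  50.  51.  56.  35.  24.  58. 109. 141. 147. 148. 146.
 147. 145.]
body [ 82.  85.  83.  82.  85.  83.  75.  50.  26.   6.   4.   7.  17.  26.
  48.  66.  72.  70.  66.  62.  65.  58.  57.  55.  56.  54.  57.  62.
  60.  58.  55.  60.  69.  69.  44.  25.  46.  97. 138. 147. 147. 147.
 146. 146.]
```

Relative to the rails, the cartridge needs about +1 mm in x and about -0.5 mm in y. I'll descend close, then feel in small steps.

Request:
apply_moves(
  deltas=[
    [20,[1,0.3,15],0.002],
    [20,[0,0,15],0.002],
    [20,[0,0,15],0],
    [20,[0,0,14],0],
    [20,[0,0,0],0],
  ],
)

```text
t: 9.35
tool_pos: [0.5047, 0.1811, 0.2862]
orientation: [3.12, -0.356, -0.005]
force: [-0.1, -0.8, -1.4]
opening: 0.0288
```

Request:
apply_moves(
  deltas=[
    [20,[0,0,2],0],
    [20,[0,0,2],0],
    [20,[0,0,0],0],
  ],
)

```text
t: 9.72
tool_pos: [0.5056, 0.1813, 0.2845]
orientation: [-3.121, 0.356, -0.001]
force: [-0.0, 0.2, 0.0]
opening: 0.029
```

Request:
apply_moves(
  deltas=[
    [20,[0,0,1.5],0],
    [20,[0,0,1.5],0],
    [20,[0,0,1],0],
    [20,[0,0,0],0],
  ],
)

```text
t: 10.22
tool_pos: [0.5054, 0.1813, 0.2801]
orientation: [3.121, -0.356, -0.0]
force: [0.8, 0.0, -0.9]
opening: 0.0288
```

Request:
apply_moves(
  deltas=[
    [20,[0,0,1],0],
    [20,[0,0,1],0],
    [20,[0,0,0],0],
  ],
)

```text
t: 10.6
tool_pos: [0.5054, 0.1813, 0.2781]
orientation: [3.121, -0.356, -0.0]
force: [-0.1, 1.0, -1.6]
opening: 0.0291
```

Request:
apply_moves(
  deltas=[
    [20,[0,0,1],0],
    [20,[0,0,1],0],
    [20,[0,0,0],0],
  ],
)

```text
t: 10.98
tool_pos: [0.5054, 0.1813, 0.2761]
orientation: [3.121, -0.356, -0.0]
force: [0.3, 0.8, -0.6]
opening: 0.0288
```

Request:
apply_moves(
  deltas=[
    [20,[0,0,1],0],
    [20,[0,0,1],0],
    [20,[0,0,0],0],
  ],
)

```text
t: 11.35
tool_pos: [0.5054, 0.1813, 0.2741]
orientation: [3.121, -0.356, -0.0]
force: [-0.1, 0.4, -1.1]
opening: 0.0286
```

Request:
apply_moves(
  deltas=[
    [20,[0,0,1],0],
    [20,[0,0,1],0],
    [20,[0,0,0],0],
  ],
)

```text
t: 11.72
tool_pos: [0.5055, 0.1813, 0.2723]
orientation: [3.121, -0.356, 0.0]
force: [-0.3, 0.4, -0.7]
opening: 0.029
```

Request:
apply_moves(
  deltas=[
    [20,[0,0,1],0],
    [20,[0,0,1],0],
    [20,[0,0,0],0],
  ],
)

```text
t: 12.1
tool_pos: [0.5054, 0.1811, 0.2699]
orientation: [3.121, -0.356, -0.0]
force: [0.7, -2.8, 0.4]
opening: 0.0293
```

Request:
apply_moves(
  deltas=[
    [20,[0,0,1],0],
    [20,[0,0,1],0],
    [20,[0,0,0],0],
  ],
)

```text
t: 12.48
tool_pos: [0.5054, 0.1811, 0.268]
orientation: [3.121, -0.356, -0.001]
force: [-0.4, -3.3, -0.7]
opening: 0.0287
```

Request:
apply_moves(
  deltas=[
    [20,[0,0,1],0],
    [20,[0,0,1],0],
    [20,[0,0,0],0],
  ],
)

```text
t: 12.85
tool_pos: [0.5054, 0.1811, 0.2661]
orientation: [3.121, -0.356, -0.0]
force: [-0.2, -5.0, -0.0]
opening: 0.0287
```

A -y side force of 5 N means the cartridge is in the pocket and rubbing the +y wall. I'll ease it towards -y and continue.

Request:
apply_moves(
  deltas=[
    [20,[0,0.5,0],0],
    [20,[0,0.5,1],0],
    [20,[0,0,1],0],
    [20,[0,0,0],0],
  ],
)

```text
t: 13.35
tool_pos: [0.5051, 0.1806, 0.2641]
orientation: [-3.121, 0.356, 0.0]
force: [0.2, -0.5, -1.3]
opening: 0.0291
```

Request:
apply_moves(
  deltas=[
    [20,[0,0,1],0],
    [20,[0,0,1],0],
    [20,[0,0,0],0],
  ],
)

```text
t: 13.72
tool_pos: [0.5052, 0.1803, 0.2621]
orientation: [3.121, -0.356, -0.0]
force: [0.7, 0.5, -0.7]
opening: 0.0288
```

Request:
apply_moves(
  deltas=[
    [20,[0,0,1],0],
    [20,[0,0,1],0],
    [20,[0,0,0],0],
  ],
)

```text
t: 14.1
tool_pos: [0.5052, 0.1803, 0.2601]
orientation: [3.121, -0.356, -0.0]
force: [-0.1, -0.9, -0.1]
opening: 0.0294
```

Request:
apply_moves(
  deltas=[
    [20,[0,0,1],0],
    [20,[0,0,1],0],
    [20,[0,0,0],0],
  ],
)

```text
t: 14.48
tool_pos: [0.5052, 0.1803, 0.2581]
orientation: [3.121, -0.356, -0.0]
force: [-0.5, -0.4, -0.7]
opening: 0.0289
```

Request:
apply_moves(
  deltas=[
    [20,[0,0,1],0],
    [20,[0,0,0],0],
  ],
)

```text
t: 14.72
tool_pos: [0.5052, 0.1803, 0.2571]
orientation: [3.121, -0.356, -0.0]
force: [0.3, -0.3, -1.0]
opening: 0.0293
```

Request:
apply_moves(
  deltas=[
    [20,[0,0,1],0],
    [20,[0,0,0],0],
  ],
)

```text
t: 14.98
tool_pos: [0.5053, 0.1803, 0.2567]
orientation: [-3.121, 0.356, -0.0]
force: [-2.4, -0.6, 3.9]
opening: 0.0291
```

Request:
apply_moves(
  deltas=[
    [20,[0,0,0.5],0],
    [20,[0,0,0],0],
  ],
)

```text
t: 15.22
tool_pos: [0.5054, 0.1803, 0.2567]
orientation: [-3.121, 0.356, -0.001]
force: [-5.2, -2.3, 9.3]
opening: 0.0287
```

It is 17 mm below the lip, which matches standing on the rails with the head about 3.6 low. Release.

Request:
apply_moves(
  deltas=[
    [20,[0,0,-0.5],0],
    [32,[0,0,0],0],
    [38,[0,0,0],0],
    [42,[0,0,0],0],
    [45,[0,0,0],0],
  ],
)

```text
t: 15.85
tool_pos: [0.5052, 0.1803, 0.2561]
orientation: [3.121, -0.356, -0.0]
force: [0.7, 0.9, -0.7]
opening: 0.0443
```

Request:
apply_moves(
  deltas=[
    [45,[0,0,0],0],
    [45,[0,0,0],0],
    [45,[0,0,-10],0],
    [45,[0,0,-20],0],
    [45,[0,0,-30],0],
  ],
)

```text
t: 16.48
tool_pos: [0.5049, 0.1802, 0.3166]
orientation: [3.121, -0.356, -0.002]
force: [0.6, 0.2, -0.1]
opening: 0.0451
```

Request:
apply_moves(
  deltas=[
    [30,[0,0,-40],0],
    [15,[0,0,-40],0],
    [0,[0,0,-40],0],
    [0,[0,0,0],0],
    [0,[0,0,0],0],
  ],
)

```text
t: 17.1
tool_pos: [0.5051, 0.1803, 0.4363]
orientation: [-3.121, 0.356, -0.0]
force: [-0.0, -1.0, -0.5]
opening: 0.0018
```

```bash
python3 - <<'E'
from plan import *
s=robot.read_state(); print(s['t'],s['tool_pos'],s['opening'])
t=viewer.read_camera('top');i=viewer.read_camera('side'); cv2.imwrite('pics/side4.png',i);cv2.imwrite('pics/top4.png',t)
cv2.imwrite('pics/placed.png',crop(i,215,95,110,115,6,.4))
E
```

```text
17.1 [0.5051 0.1803 0.4363] 0.0017616792259108136
```

View pics/placed.png

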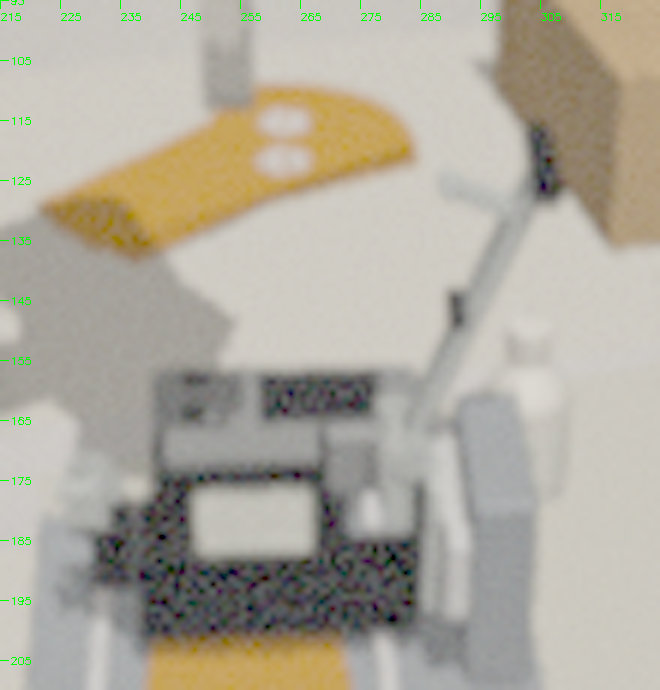

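The cartridge stands upright in the cradle (body at side 242–270, rows 164–188) and the clamp is still leaning back, with the bar at side (304,122). The feel gives home z ≈ 0.072, so the hinge is at z ≈ 0.106. Bar triangulation gives a radius of 128.8 mm, which agrees, and θ ≈ 1.95. I'll compute the push path in tool axes.

```bash
python3 - <<'E'
import numpy as np
hx,hz=.062,.1064
B=lambda th:(hx+.128*-np.cos(th)+.003*np.sin(th),hz+.128*np.sin(th)+.003*np.cos(th))
for th in[1.945,1.8,1.7,1.57,1.45,1.3,1.2,1.1,1.0,.9,.8,.7,.6,.5,.4,.3,.2,.13,.08,.04,0]:
    b=B(th); e=np.clip((th-.9)/.3,0,1)*.005
    print(th,'bar x %.1f z %.1f'%(b[0]*1e3,b[1]*1e3),'side-push: tip x %.1f TCPz %.1f'%(b[0]*1e3+13.5,(b[1]-e+.186)*1e3),' top-press TCPz %.1f'%((b[1]+.006+.186)*1e3))
E
```

```text
1.945 bar x 111.6 z 224.4 side-push: tip x 125.1 TCPz 405.4  top-press TCPz 416.4
1.8 bar x 94.0 z 230.4 side-push: tip x 107.5 TCPz 411.4  top-press TCPz 422.4
1.7 bar x 81.5 z 232.9 side-push: tip x 95.0 TCPz 413.9  top-press TCPz 424.9
1.57 bar x 64.9 z 234.4 side-push: tip x 78.4 TCPz 415.4  top-press TCPz 426.4
1.45 bar x 49.6 z 233.8 side-push: tip x 63.1 TCPz 414.8  top-press TCPz 425.8
1.3 bar x 30.7 z 230.5 side-push: tip x 44.2 TCPz 411.5  top-press TCPz 422.5
1.2 bar x 18.4 z 226.8 side-push: tip x 31.9 TCPz 407.8  top-press TCPz 418.8
1.1 bar x 6.6 z 221.8 side-push: tip x 20.1 TCPz 404.5  top-press TCPz 413.8
1.0 bar x -4.6 z 215.7 side-push: tip x 8.9 TCPz 400.1  top-press TCPz 407.7
0.9 bar x -15.2 z 208.5 side-push: tip x -1.7 TCPz 394.5  top-press TCPz 400.5
0.8 bar x -25.0 z 200.3 side-push: tip x -11.5 TCPz 386.3  top-press TCPz 392.3
0.7 bar x -34.0 z 191.2 side-push: tip x -20.5 TCPz 377.2  top-press TCPz 383.2
0.6 bar x -41.9 z 181.2 side-push: tip x -28.4 TCPz 367.2  top-press TCPz 373.2
0.5 bar x -48.9 z 170.4 side-push: tip x -35.4 TCPz 356.4  top-press TCPz 362.4
0.4 bar x -54.7 z 159.0 side-push: tip x -41.2 TCPz 345.0  top-press TCPz 351.0
0.3 bar x -59.4 z 147.1 side-push: tip x -45.9 TCPz 333.1  top-press TCPz 339.1
0.2 bar x -62.9 z 134.8 side-push: tip x -49.4 TCPz 320.8  top-press TCPz 326.8
0.13 bar x -64.5 z 126.0 side-push: tip x -51.0 TCPz 312.0  top-press TCPz 318.0
0.08 bar x -65.4 z 119.6 side-push: tip x -51.9 TCPz 305.6  top-press TCPz 311.6
0.04 bar x -65.8 z 114.5 side-push: tip x -52.3 TCPz 300.5  top-press TCPz 306.5
0 bar x -66.0 z 109.4 side-push: tip x -52.5 TCPz 295.4  top-press TCPz 301.4
```

Request:
apply_moves(
  deltas=[
    [0,[46,0,0],0],
    [0,[46,0,0],0],
    [0,[48,0,0],0],
    [0,[0,0,0],0],
    [0,[0,0,0],0],
  ],
  grip_force=10,
)

```text
t: 17.82
tool_pos: [0.6413, 0.1488, 0.4346]
orientation: [3.121, -0.356, -0.005]
force: [-0.2, -0.5, 0.0]
opening: 0.0005
```

Request:
apply_moves(
  deltas=[
    [0,[0,0,15],0],
    [0,[0,0,15],0],
    [0,[-4,0,0],0],
    [0,[-4,0,0],0],
    [0,[0,0,0],0],
  ],
)

```text
t: 18.45
tool_pos: [0.6336, 0.1508, 0.4072]
orientation: [-3.121, 0.356, -0.002]
force: [0.5, -0.2, 0.1]
opening: 0.0007
```

Request:
apply_moves(
  deltas=[
    [0,[-4,0,0],0],
    [0,[-4,0,-1],0],
    [0,[-5,0,-2],0],
    [0,[-5,0,-2],0],
    [0,[0,0,0],0],
  ],
)

```text
t: 19.08
tool_pos: [0.6159, 0.1548, 0.4115]
orientation: [-3.121, 0.356, -0.0]
force: [-0.0, 0.1, 0.0]
opening: 0.0007
```

Request:
apply_moves(
  deltas=[
    [0,[-7,0,-1],0],
    [0,[-7,0,-1],0],
    [0,[-7,0,-1],0],
    [0,[-7,0,-1],0],
    [0,[-7,0,0],0],
  ],
)

```text
t: 19.7
tool_pos: [0.5817, 0.1627, 0.4154]
orientation: [-3.121, 0.356, -0.0]
force: [0.4, -0.6, -0.2]
opening: 0.0003
```

```bash
python3 - <<'E'
from plan import *
s=robot.read_state(); print(s['t'],s['tool_pos'],s['force'])
i=viewer.read_camera('side'); cv2.imwrite('pics/side5.png',i)
cv2.imwrite('pics/push.png',crop(i,235,85,80,100,6,.45))
E
```

```text
19.7 [0.5817 0.1627 0.4154] [ 0.4035 -0.5906 -0.2123]
```

View pics/push.png

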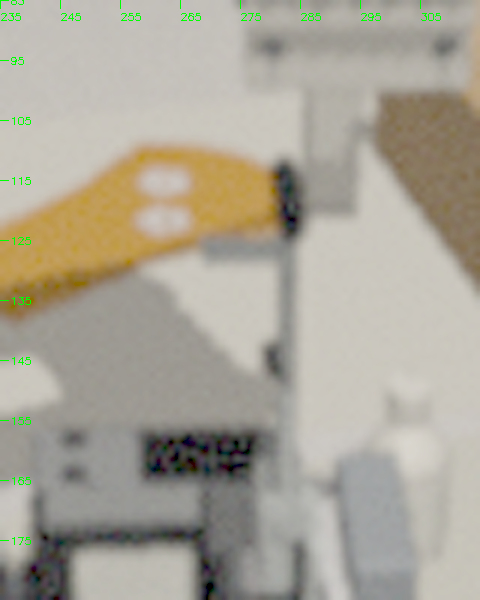

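The arm is now upright at side (284,150) with the fingertips behind the bar (fingers 285–293, bar 282), as the model predicts. I'll keep following the arc.

Request:
apply_moves(
  deltas=[
    [0,[-8,0,0],0],
    [0,[-8,0,1],0],
    [0,[-9,0,1.5],0],
    [0,[-10,0,2],0],
    [0,[-6,0,2],0],
  ],
)

```text
t: 20.38
tool_pos: [0.5415, 0.172, 0.4086]
orientation: [-3.121, 0.356, 0.0]
force: [0.6, -0.0, 1.1]
opening: 0.0003
```

Request:
apply_moves(
  deltas=[
    [0,[-6,0,2],0],
    [0,[-6,0,1.5],0],
    [0,[-6,0,1.5],0],
    [0,[-5.5,0,2],0],
    [0,[-5.5,0,2.5],0],
  ],
)

```text
t: 21.0
tool_pos: [0.5137, 0.1783, 0.3991]
orientation: [3.121, -0.356, 0.0]
force: [0.6, -0.4, 0.4]
opening: 0.0001
```

Request:
apply_moves(
  deltas=[
    [0,[-5.5,0,3],0],
    [0,[-5,0,2.5],0],
    [0,[0,0,0],0],
  ],
)

```text
t: 21.38
tool_pos: [0.5034, 0.1808, 0.3935]
orientation: [3.121, -0.356, -0.001]
force: [-0.0, 0.2, 0.1]
opening: 0.0005
```

Request:
apply_moves(
  deltas=[
    [0,[0,0,-12.5],0],
    [0,[-13.5,0,0],0],
    [0,[0,0,0],0],
    [0,[-5,0,7],0],
    [0,[-5,0,7],0],
  ],
)

```text
t: 22.0
tool_pos: [0.48, 0.1864, 0.3925]
orientation: [-3.121, 0.355, 0.003]
force: [-2.0, 1.1, 3.6]
opening: 0.0003
```

Request:
apply_moves(
  deltas=[
    [0,[-4.5,0,4.5],0],
    [0,[-4.5,0,4.5],0],
    [0,[-4,0,5],0],
    [0,[-4,0,5],0],
  ],
)

```text
t: 22.5
tool_pos: [0.4641, 0.1897, 0.3727]
orientation: [3.121, -0.356, -0.0]
force: [0.0, -0.3, 0.6]
opening: 0.0007
```

Request:
apply_moves(
  deltas=[
    [0,[-3.5,0,5.5],0],
    [0,[-3.5,0,5.5],0],
    [0,[-3,0,5.5],0],
    [0,[-3,0,6],0],
  ],
)

```text
t: 23.0
tool_pos: [0.4515, 0.1927, 0.3504]
orientation: [3.121, -0.356, 0.0]
force: [-0.0, 0.2, 0.1]
opening: 0.0
```

Request:
apply_moves(
  deltas=[
    [0,[-2.4,0,6],0],
    [0,[-2.3,0,6],0],
    [0,[-1.8,0,6],0],
    [0,[-1.7,0,6],0],
  ],
)

```text
t: 23.5
tool_pos: [0.4436, 0.1945, 0.3263]
orientation: [3.121, -0.356, -0.0]
force: [0.7, -0.6, 0.2]
opening: 0.0004
```

Request:
apply_moves(
  deltas=[
    [0,[-0.8,0,4],0],
    [0,[-0.8,0,4],0],
    [0,[0,0,2],0],
    [0,[0,0,1],0],
  ],
)

```text
t: 24.0
tool_pos: [0.442, 0.195, 0.316]
orientation: [-3.121, 0.356, 0.001]
force: [-3.6, 0.5, 6.0]
opening: 0.0007
```

Resistance has started at 6 N, as expected near 0.11–0.13. I'll press in 1 mm steps.

Request:
apply_moves(
  deltas=[
    [0,[0,0,1],0],
    [0,[0,0,1],0],
  ],
)

```text
t: 24.25
tool_pos: [0.4421, 0.195, 0.3141]
orientation: [-3.121, 0.356, -0.0]
force: [-4.2, 0.4, 4.8]
opening: 0.0007
```

Request:
apply_moves(
  deltas=[
    [0,[0,0,1],0],
    [0,[0,0,1],0],
  ],
)

```text
t: 24.5
tool_pos: [0.442, 0.195, 0.3121]
orientation: [-3.121, 0.356, 0.0]
force: [-5.8, 0.6, 6.6]
opening: 0.0005
```

Request:
apply_moves(
  deltas=[
    [0,[0,0,1],0],
    [0,[0,0,1],0],
  ],
)

```text
t: 24.75
tool_pos: [0.442, 0.1951, 0.3105]
orientation: [-3.121, 0.356, 0.0]
force: [-7.0, -0.5, 10.8]
opening: 0.0007
```

Request:
apply_moves(
  deltas=[
    [0,[1,0,0.5],0],
    [0,[1,0,0.5],0],
  ],
)

```text
t: 25.0
tool_pos: [0.444, 0.1947, 0.3094]
orientation: [-3.121, 0.356, 0.0]
force: [-5.1, 1.6, 8.2]
opening: 0.0007
```

Request:
apply_moves(
  deltas=[
    [0,[0,0,1],0],
    [0,[0,0,1],0],
  ],
)

```text
t: 25.25
tool_pos: [0.444, 0.1947, 0.3072]
orientation: [-3.121, 0.356, 0.0]
force: [-6.2, 1.5, 7.2]
opening: 0.0003
```

Request:
apply_moves(
  deltas=[
    [0,[0,0,1],0],
    [0,[0,0,1],0],
  ],
)

```text
t: 25.5
tool_pos: [0.444, 0.1947, 0.3052]
orientation: [-3.121, 0.356, -0.0]
force: [-3.6, 0.4, 6.4]
opening: 0.0008
```

Request:
apply_moves(
  deltas=[
    [0,[0,0,1],0],
    [0,[0,0,0.5],0],
  ],
)

```text
t: 25.75
tool_pos: [0.444, 0.1947, 0.3038]
orientation: [-3.121, 0.356, -0.0]
force: [-4.8, 1.2, 7.7]
opening: 0.0006
```

Request:
apply_moves(
  deltas=[
    [0,[0,0,0.5],0],
    [0,[0,0,0.5],0],
  ],
)

```text
t: 26.0
tool_pos: [0.444, 0.1947, 0.3029]
orientation: [-3.121, 0.356, 0.0]
force: [-4.6, 1.0, 7.9]
opening: 0.0004
```

Request:
apply_moves(
  deltas=[
    [0,[0,0,0.5],0],
    [0,[0,0,0.5],0],
  ],
)

```text
t: 26.25
tool_pos: [0.444, 0.1947, 0.3019]
orientation: [-3.121, 0.356, 0.0]
force: [-6.5, 0.7, 8.1]
opening: 0.0005
```

Request:
apply_moves(
  deltas=[
    [0,[0,0,0.5],0],
    [0,[0,0,0.5],0],
  ],
)

```text
t: 26.5
tool_pos: [0.444, 0.1948, 0.3013]
orientation: [-3.121, 0.356, 0.0]
force: [-8.2, 0.0, 13.7]
opening: 0.0007
```

Request:
apply_moves(
  deltas=[
    [0,[0,0,0.4],0],
    [0,[0,0,0],0],
  ],
)

```text
t: 26.75
tool_pos: [0.444, 0.1948, 0.3012]
orientation: [-3.121, 0.356, 0.0]
force: [-8.3, 0.0, 13.9]
opening: 0.0004
```

Request:
apply_moves(
  deltas=[
    [0,[0,0,0.4],0],
    [0,[0,0,0],0],
  ],
)

```text
t: 27.0
tool_pos: [0.444, 0.1948, 0.3011]
orientation: [-3.121, 0.356, 0.0]
force: [-9.0, -0.3, 16.7]
opening: 0.0004
```

It has reached a hard stop: z is steady while the force climbs to 17 N. I'll lift off, then re-touch to feel whether the bar stayed down.

Request:
apply_moves(
  deltas=[
    [0,[0,0,-2],0],
    [0,[0,0,-10],0],
    [0,[0,0,-5],0],
    [0,[0,0,0],0],
    [0,[0,0,0],0],
  ],
)

```text
t: 27.62
tool_pos: [0.444, 0.1944, 0.3161]
orientation: [3.121, -0.356, -0.001]
force: [-0.0, -0.8, -0.0]
opening: 0.0006
```

Request:
apply_moves(
  deltas=[
    [0,[0,0,5],0],
    [0,[0,0,4],0],
    [0,[0,0,0],0],
  ],
)

```text
t: 28.0
tool_pos: [0.4438, 0.1944, 0.3066]
orientation: [3.121, -0.356, -0.002]
force: [-0.3, 0.1, 0.3]
opening: 0.0005
```

Request:
apply_moves(
  deltas=[
    [0,[0,0,2],0],
    [0,[0,0,1],0],
    [0,[0,0,0],0],
  ],
)

```text
t: 28.38
tool_pos: [0.4441, 0.1945, 0.3046]
orientation: [-3.121, 0.356, -0.0]
force: [-0.6, 0.4, 1.0]
opening: 0.0005
```

Request:
apply_moves(
  deltas=[
    [0,[0,0,1],0],
    [0,[0,0,0],0],
  ],
)

```text
t: 28.62
tool_pos: [0.4441, 0.1945, 0.304]
orientation: [-3.121, 0.356, -0.0]
force: [-3.0, 0.1, 7.1]
opening: 0.0006
```

The bar is felt again at about 0.3045, only ~3 mm (0.026 rad) above the stop. Unsnapped it would stand at least 7.7 mm up. Now retreat clear and take the last look.

Request:
apply_moves(
  deltas=[
    [0,[0,0,-10],0],
    [0,[0,0,-30],0],
    [0,[0,0,-50],0],
    [0,[0,0,-50],0],
    [0,[-40,0,-20],0],
  ],
)

```text
t: 29.25
tool_pos: [0.406, 0.2032, 0.4674]
orientation: [-3.119, 0.359, -0.008]
force: [-0.7, 1.0, -0.5]
opening: 0.0003
```

Request:
apply_moves(
  deltas=[
    [0,[0,30,0],0],
    [0,[0,50,0],0],
    [0,[0,50,0],0],
    [0,[0,50,0],0],
    [0,[0,0,0],0],
  ],
)

```text
t: 29.88
tool_pos: [0.364, 0.0256, 0.4641]
orientation: [3.12, -0.364, 0.003]
force: [-0.3, 0.4, -0.8]
opening: 0.001
```

```bash
python3 - <<'E'
from plan import *
s=robot.read_state(); print(s['t'],s['tool_pos'],s['force'])
i=viewer.read_camera('side'); t=viewer.read_camera('top'); cv2.imwrite('pics/top6.png',t);cv2.imwrite('pics/side6.png',i)
a=crop(t,150,130,65,130,6,.45)[:600]; b=crop(i,215,140,65,100,6,.45)
cv2.imwrite('pics/final.png',np.hstack([a,b]))
# predicted bar centre for shut (.02) and unsnapped (.06)
R=np.array([[.9742,.2258],[-.2258,.9742]])
for th in(.02,.06,.1):
    x=.062-.128*np.cos(th)+.003*np.sin(th); z=.1064+.128*np.sin(th)+.003
    print(th,proj('side',np.r_[np.array([.5055,.1803])+R@[x,-.025],z])[0],proj('side',np.r_[np.array([.5055,.1803])+R@[x,.025],z])[0])
E
```

```text
29.875 [0.364  0.0256 0.4641] [-0.297   0.428  -0.8013]
0.02 [226.7123 172.994 ] [227.5853 161.1432]
0.06 [226.6892 171.1105] [227.566  159.2955]
0.1 [226.7574 169.2163] [227.6344 157.438 ]
```

View pics/final.png

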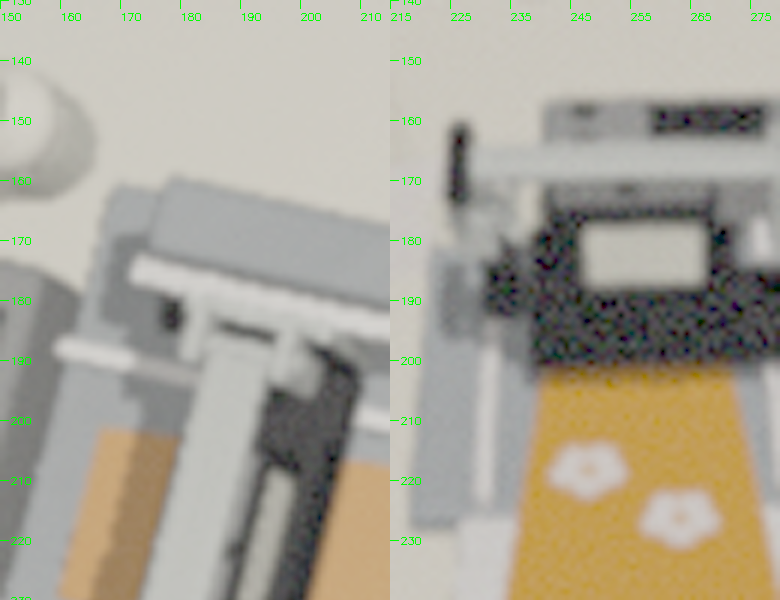

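```bash
python3 - <<'E'
import cv2,numpy as np
for n in('side4','side6'):
    i=cv2.imread(f'pics/{n}.png').astype(float).mean(2)
    p=i[170:194,250:264].mean(1); print(n,p.round(0))
    up=next(k for k in range(len(p)-1) if p[k]<45<=p[k+1] and k>1); print(170+up+(45-p[up])/(p[up+1]-p[up]))
# clamp bar lower/upper rows
p=cv2.imread('pics/side6.png').astype(float).mean(2)[154:180,224:228].mean(1); print(p.round(0))
# bystanders: shift between start and now in top view
a=cv2.imread('pics/top0.png',0);b=cv2.imread('pics/top6.png',0)
for nm,(x,y) in dict(jar=(348,180),rinse=(387,257),medium=(150,150),solvent=(268,128),dish=(273,285)).items():
    t=a[y-18:y+18,x-18:x+18]; w=b[y-28:y+28,x-28:x+28]; m=cv2.minMaxLoc(cv2.matchTemplate(w,t,5)); print(nm,m[3][0]-10,m[3][1]-10,round(m[1],2))
E
```

```text
side4 [ 78.  67.  44.  24.  12.  34.  71. 105. 121. 126. 126. 126. 124. 125.
 127. 123. 106.  67.  27.  12.  11.   9.  13.  14.]
175.2948801036941
side6 [ 71.  55.  56.  48.  31.  17.  25.  64. 101. 123. 127. 128. 128. 127.
 128. 124. 106.  68.  29.  14.  11.  14.  15.  12.]
176.51301115241637
[146. 146. 146. 146. 142. 128.  95.  62.  43.  39.  38.  41.  40.  40.
  35.  34.  29.  30.  26.  37.  60.  76.  85.  89.  99. 107.]
jar 0 0 1.0
rinse 0 0 1.0
medium 0 0 0.85
solvent 0 0 1.0
dish 0 0 0.4
```

The label has dropped 1.2 px (about 3 to 4 mm) onto the rails and the bar is at its shut height. The dish match is poor only because the gripper now covers it in the top view. Handing in.

```bash
python3 - <<'E'
from plant import order
print(order.close_job())
E
```

```text
the job is handed in; nothing more can be done
None
```

The cartridge is in the cradle with the nozzle end towards the catch, the clamp has snapped shut on it, and the job is handed in at about 30 s. No verdict was reported.

**What I did:** I took the black cartridge from the dock, after a flatter view settled which end the snout was on. I felt it into the cradle, which sits about 3.6 mm low, with a side force of at most 5 N, and set it down on the rails with about 10 N. After letting go, I swung the clamp over by its bar and pressed until it hit its stop, at about 19 N in total.

**Last checks:**
- **Catch:** Re-touching the bar met it about 3 mm above the stop, roughly 0.026 rad. Unsnapped it would stand at least 7.7 mm up. The side view agrees.
- **Seating:** The cartridge dropped 1.2 px, about 3.1 mm by image scale. That is only just over the 3 mm needed and within the measuring error. The text expects about 4 mm with the clamp shut, so this is the least certain result.
- **Bystanders:** The jar, rinse pot and solvent bottle show no shift. The medium bottle shows none either, with a weaker match (0.85).
- **Not confirmed:** The palette dish was hidden by the gripper in the last top view (match 0.4). The path never went near it.

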